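# Seat the tapered drive spindle in the food machine

## Task

Take the drive spindle with the tapered shank out of its wooden holder, stand it tip down in the taper socket on top of the food machine and let go of it. Then tap or press straight down on its flat top with the fingertips until it has sunk all the way and locks: it sinks grudgingly at first, and is home when a firm push of about 15 N moves it no more; never push with more than 30 N. Leave it upright and untouched, and leave the slicing disc, the bowl and the ramekin where they are.

Things in the scene. Friction and masses are not known exactly. Their poses are not given: they have to be found in the camera images.
- spindle: Bare steel drive spindle, 0.3 kg, round, 92 mm long, upright in the hole of a wooden holder. Origin: centre of its lower tip; z up along its axis. From the tip up: tapered shank, 16 mm wide at the tip, 24 mm at 50 mm; collar 40 mm wide from 56 to 62 mm (rests on the holder's top); round grip post 26 mm wide from 62 to 92 mm with a flat top. Grip it by the post, from above.
- spindle_top (a point): Centre of the spindle's flat top, 92 mm above its tip; to be tapped here.
- machine: White food-preparation machine fixed to the counter, housing 200 x 200 x 90 mm, a black dial on its front. Origin at the centre of its underside, z up. On its middle a conical aluminium hub (54 mm diameter at the rim) rises to 145 mm, carrying the upright taper socket.
- socket (a point): Centre of the aluminium hub's rim, 145 mm above the counter, on the socket's vertical axis; fixed, z up. A spindle set in loosely has its tip 28 mm below this point; home is where the tip, 31 to 43 mm below it, meets a hidden hard seat (25 N per mm), whose depth differs each time and cannot be seen or measured beforehand: it is felt. Approach it slowly, at about 10 mm/s.
- holder_a: Fixed wooden holder block 70 x 70 x 60 mm with one upright 28 mm hole through its middle; it holds the tapered spindle at the start. Origin at the centre of its underside.
- holder_b: A like wooden holder block; it holds the slicing disc.
- slicer: Bystander: slicing disc, aluminium, 80 mm diameter and 4 mm thick, on a straight grey 22 mm stem standing in the other holder block; origin at the foot of the stem, disc 62 to 66 mm above it. Leave alone.
- bowl: Bystander: dark bowl, 170 mm diameter, 55 mm high, on the cutting board (20 mm thick). Origin at the centre of its underside.
- ramekin: Bystander: small white ramekin, 80 mm diameter, 42 mm high, on the cutting board. Origin at the centre of its underside.
- bush_rim (a point): Centre of the upper rim of the steel taper bush in the hub, 33 mm outer diameter, at first 18 mm above the hub's rim. Its bore is 25 mm wide at the rim, 18 mm at its floor 46 mm below. With the spindle in it the bush slides straight down in the hub under a push of about 7 N (plus 0.04 N per mm/s) besides the spindle's weight and stays where it is pushed.
- pad (a joint): Compression in m of the hidden seat in the hub: 0 until the spindle's tip bears on it, then 0.04 mm per N. Far smaller than the measuring noise, so of no use as a gauge; feel the push instead. At home the bush may still carry up to 10 N of the push.
There are look-alikes about, which are no part of the job. Of the things that look like the spindle, the smallest one is meant.

How it is judged:
By the outcome, as a careful person would: the job done as asked, in the order asked, and still so for the second after the job is handed in, with the robot touching nothing.
It also fails if it takes over 45 s, if anything falls off the work surface, if the arm or the gripper's body presses on something with over 40 N, if the wrist force passes 120 N, or if a joint passes its speed limit or range.

## Robot

A 6-joint arm with a two-finger parallel gripper is mounted at the origin on the work surface. World frame = base frame: x ahead of the robot, y to its left, z up, the work surface at z = 0. Lengths are in m, angles in rad, forces in N, time in s.
With the tool pointing down it reaches from about 0.375 to 0.975 m from the base axis. Payload 3.8 kg.
Tool frame: the origin (TCP) lies on the mounting face of the last link; the fingertips stand 173 mm ahead of it and the grasp point (between the pads) lies 155 mm ahead of it; z points along the fingers, y is the line along which they close (so a half turn about z gives the same grasp; the last joint's range is limited). The gripper opens to 85 mm and grips with 20 to 120 N. Pads are 22 mm wide; open, the fingers measure 114 mm over their backs; the gripper's body (76 mm by 85 mm) begins 54 mm behind the grasp point. The pads swing forward as they close: fully open they stand 13 mm farther back than shut.
Start: joints at [-1.356, 0.264, 1.604, -0, 1.274, -0.037], TCP at [0.168, -0.654, 0.405] pointing down, gripper open.
Joint ranges: [-2.63, 2.63], [-0.94, 2.18], [0.31, 2.57], [-1.31, 4.45], [0, 2.66], [-2.55, 2.55]. Speed limits (rad/s): [2.57, 2.57, 3.14, 3.14, 3.14, 3.14].

## Interface

Orientations are given as a unit quaternion [x, y, z, w].
In Python, from workcell import robot gives the robot as it stands. The module is installed in compiled form; this text tells all that it offers. Calls block until the motion is done:
- robot.move_to(position, orientation): joint-space move of the TCP to a pose.
- robot.move_l(position, vel=0.15, rot=None): straight line of the TCP; rot=None keeps the orientation; vel is the mean speed in m/s.
- robot.set_joints(angles): joint-space move.
- robot.grip(opening, strength=None): finger opening in m; strength is the grip in N (None keeps the last); returns when the fingers have stopped.
- robot.dwell(seconds).
- robot.solve_ik(position, orientation): joint angles nearest the present ones, or None.
- robot.get_obs(): the state.
- robot.read_camera(name): name is "scene" or "top"; returns a dict with "color" (384x512x3 uint8, blue, green, red), "intrinsics" (3x3 intrinsics, pixels), "dist" ([k1, k2, p1, p2, k3] as OpenCV has them; the pictures are not rectified), "eye" and "rotation" of the camera in the world. Camera axes: x right, y down, z forward; pixel columns grow to the right and rows downward; lengths in m; the calibration is good to about 2 mm. A picture is of the moment at which its call begins. There is no depth.
A pose or a line that the arm cannot do raises robot.IKError and nothing moves.
- robot.finish_job(): hands the job in; it is judged then, once.
The state is a dict: "time_s": time; "joints": joint angles; "qd": joint speeds; "tau": joint torques, N m; "eef_pos": TCP position; "tool_rot": TCP orientation; "wrist_force": force on the tool from outside, world axes, zero at the start; "moment": the same for the moment, N m; "gripper_width": finger opening in m; "finger_force": force on a finger pad.
Only numpy, scipy, OpenCV 4.12 (cv2) and the standard library are available. Lean on these libraries where they do the work, as an engineer would, in place of code of your own. Each camera call takes 0.05 s, during which the arm holds its last target. There are 200 camera calls.

## Working session

There is one attempt and no reset: what is moved stays moved. The work goes in short steps, each a Python script; the robot and the scene stay as the last script left them, time stands still between calls to the robot, and variables do not carry over. Pictures are saved under pics/ and viewed, at most 10 in all, crops included, and the job is handed in when it is done.

```bash
mkdir -p pics; python3 - <<'E'
from workcell import robot
import cv2,numpy as np
for n in("scene","top"):
    c=robot.read_camera(n); cv2.imwrite(f"pics/{n}0.png",cv2.resize(c["color"],(768,576)))
    cv2.imwrite(f"raw_{n}.png",c["color"])
    print(n,c["intrinsics"],c["dist"],c["eye"],c["rotation"])
o=robot.get_obs();print(o)
E
```

```text
scene [[387.91509944   0.         263.5366487 ]
 [  0.         387.91509944 188.80037675]
 [  0.           0.           1.        ]] [-0.13323633  0.          0.          0.          0.        ] [ 0.98635597 -0.38296124  0.76372671] [ 0.83942692  0.42081177 -0.14731958 -0.31076815]
top [[492.70536973   0.         264.80428317]
 [  0.         492.70536973 191.82965802]
 [  0.           0.           1.        ]] [0.07319765 0.         0.         0.         0.        ] [ 0.4397826  -0.08645058  1.43158603] [ 0.70994638 -0.70212036  0.03626811 -0.04108235]
{'time_s': 0.1, 'joints': array([-1.35592784e+00,  2.64686938e-01,  1.60528671e+00, -3.53730270e-06,
        1.27368615e+00, -3.69422041e-02]), 'qd': array([ 0.00067267, -0.00135179, -0.00298229, -0.00114805, -0.00089434,
        0.00025407]), 'tau': array([ 4.59917483e-04, -5.16708398e+01, -3.68589735e+01, -1.08222007e-04,
        6.29884045e-03, -2.96783014e-06]), 'eef_pos': array([ 0.16808307, -0.65340584,  0.40345339]), 'tool_rot': array([ 9.92083792e-01,  1.25573411e-01, -9.35122229e-05, -1.02933121e-03]), 'wrist_force': array([-0.14924368, -0.18872201,  0.15607465]), 'moment': array([ 0.01977878, -0.03349855, -0.02504788]), 'finger_force': 0.0, 'gripper_width': 0.08557064004247854}
```

View pics/scene0.png

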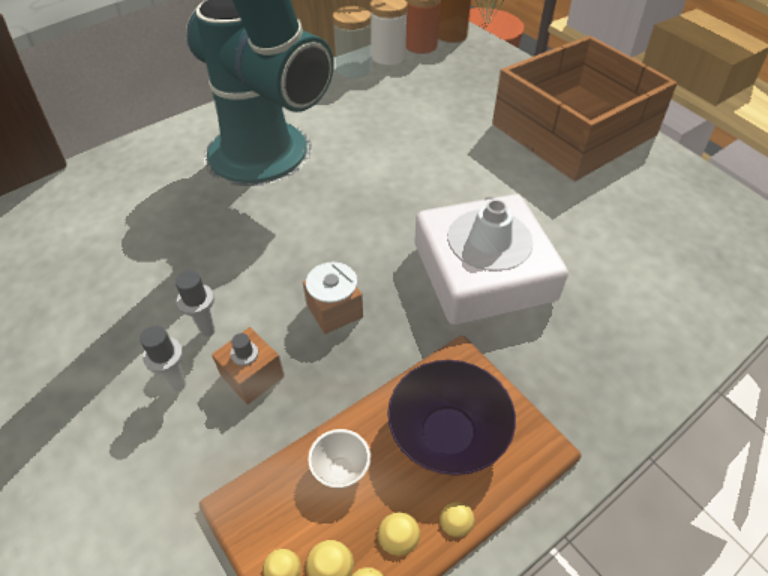

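View pics/top0.png

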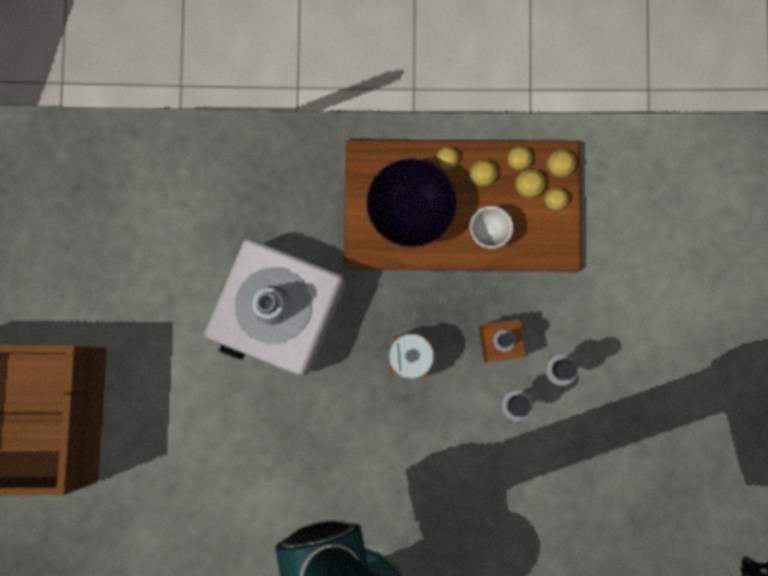

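The scene view shows three spindle-like things: (242,346) in the wooden holder, and (190,288) and (158,344), which stand free on the counter and look larger. In the top view they are at (504,340), (563,370) and (517,405). The one in the holder is the smallest and matches the description. The bush is at scene (496,207) and top (267,302). I'll confirm with one enlarged crop.

```bash
python3 - <<'E'
import cv2,numpy as np
def crop(n,u,v):
    im=cv2.imread(f"raw_{n}.png")[v-18:v+19,u-25:u+25]
    im=cv2.resize(im,(400,296),interpolation=cv2.INTER_CUBIC)
    for k in range(0,50,5):
        cv2.putText(im,str(u-25+k),(k*8,8),0,.3,(0,0,255));cv2.line(im,(k*8+4,10),(k*8+4,16),(0,0,255))
        if k<37: cv2.putText(im,str(v-18+k),(0,k*8+8),0,.3,(0,255,255));cv2.line(im,(22,k*8+4),(28,k*8+4),(0,255,255))
    return im
m=np.vstack([np.hstack([crop("scene",161,232),crop("scene",330,140)]),np.hstack([crop("top",335,227),crop("top",178,201)])])
cv2.imwrite("pics/m1.png",m)
E
```

```text
(no output)
```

View pics/m1.png

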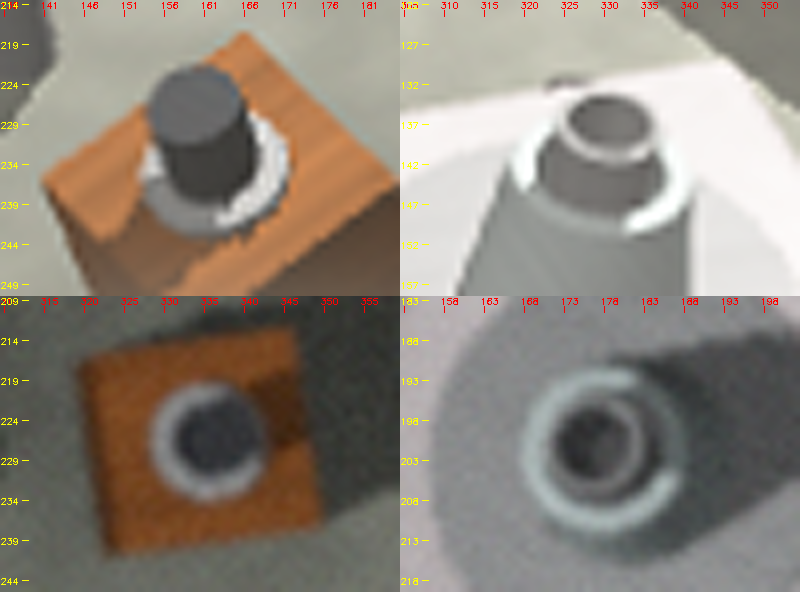

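The crop confirms it: a dark post with a narrow steel collar, seated on the holder block. Its top is at scene (159.9,226.6) and top (336.1,226.2) in raw pixels. The bush rim is at scene (330.3,137.6) and top (177.3,200.9).

```bash
cat > h.py <<'E'
from workcell import robot
import cv2,numpy as np
from scipy.spatial.transform import Rotation as R
def ray(c,u,v):
    p=cv2.undistortPoints(np.array([[[u,v]]],float),np.array(c["intrinsics"]),np.array(c["dist"]))[0,0]
    return np.array(c["eye"]),R.from_quat(c["rotation"]).apply([*p,1])
def atz(c,u,v,z):
    e,d=ray(c,u,v); return (e+d*(z-e[2])/d[2])
def tri(*rs):
    A=0;b=0
    for e,d in rs:
        d=d/np.linalg.norm(d);P=np.eye(3)-np.outer(d,d);A=A+P;b=b+P@e
    return np.linalg.solve(A,b)
def down(yaw): # tool down, y axis of the tool at world angle yaw
    y=np.array([np.cos(yaw),np.sin(yaw),0]);z=np.array([0,0,-1.]);return R.from_matrix(np.c_[np.cross(y,z),y,z]).as_quat()
E
python3 - <<'E'
from h import *
s,t=robot.read_camera("scene"),robot.read_camera("top")
for n,a,b,z in[("spindle",(159.94,226.56),(336.06,226.2),.096),("bush",(330.3,137.56),(177.3,200.9),.163),("hub",(329.9,143.7),(178.06,201.7),.145)]:
    print(n,tri(ray(s,*a),ray(t,*b)).round(4),atz(s,*a,z).round(4),atz(t,*b,z).round(4))
print("collar top",atz(t,335.7,226.6,.066).round(4))
for n,u,v,z in[("machine corners",248,240,.09),("",344,276,.09),("",303,375,.09),("",205,335,.09),("disc",412,356,.07),("lookalike",563,370,.12),("l2",517,405,.12),("holder",480,325,.06),("",520,320,.06),("rame",491,228,.06)]:
    print(n,atz(t,u/1.5,v/1.5,z).round(3))
E
```

```text
spindle [ 0.4949 -0.2711  0.0948] [ 0.4953 -0.2723  0.096 ] [ 0.4952 -0.2699  0.096 ]
bush [0.5531 0.1486 0.162 ] [0.5537 0.1475 0.163 ] [0.5531 0.1486 0.163 ]
hub [0.5531 0.1507 0.1414] [0.5557 0.1478 0.145 ] [0.5527 0.1499 0.145 ]
collar top [ 0.4954 -0.273   0.066 ]
machine corners [0.672 0.198 0.09 ]
 [0.608 0.021 0.09 ]
 [0.427 0.091 0.09 ]
 [0.498 0.27  0.09 ]
disc [ 0.464 -0.105  0.07 ]
lookalike [ 0.442 -0.369  0.12 ]
l2 [ 0.38  -0.288  0.12 ]
holder [ 0.523 -0.23   0.06 ]
 [ 0.533 -0.304  0.06 ]
rame [ 0.705 -0.251  0.06 ]
```

```bash
python3 - <<'E'
from h import *
S=np.array([.4953,-.2713])
yaw=min([np.deg2rad(125),np.deg2rad(-55)],key=lambda y:abs((robot.solve_ik([*S,.3],down(y)) if robot.solve_ik([*S,.3],down(y)) is not None else np.full(6,9))[5]))
q=down(yaw); print(np.rad2deg(yaw),robot.solve_ik([*S,.36],q),robot.solve_ik([.5533,.1485,.49],q))
robot.move_to([*S,.36],q)
robot.grip(.065,40)
robot.move_l([*S,.243],.1)
o=robot.get_obs();print(o["eef_pos"],o["wrist_force"],o["time_s"])
robot.grip(0.0,60)
o=robot.get_obs();print(o["gripper_width"],o["finger_force"],o["wrist_force"],o["moment"])
robot.move_l([*S,.30],.08)
robot.move_l([*S,.48],.2)
o=robot.get_obs();print(o["eef_pos"],o["gripper_width"],o["wrist_force"],o["time_s"])
robot.move_l([.5533,.1485,.48],.25)
robot.dwell(.3)
o=robot.get_obs();print(o["eef_pos"],o["gripper_width"],o["wrist_force"],o["time_s"])
a=[]
for n,(u,v) in dict(scene=(315,90),top=(180,200)).items():
    c=robot.read_camera(n)["color"];cv2.imwrite(f"raw1_{n}.png",c)
    a.append(cv2.resize(c[max(0,v-75):max(0,v-75)+150,u-66:u+67],(399,450)))
cv2.imwrite("pics/g.png",np.hstack(a))
E
```

```text
-55.0 [-5.45218994e-01  8.93397691e-02  1.89238500e+00 -4.44089210e-16
  1.15986788e+00  4.14712095e-01] [ 2.18732118e-01  2.91268562e-02  1.71545696e+00 -4.44089210e-16
  1.39700883e+00  1.17866321e+00]
[ 0.49574552 -0.27159793  0.24388617] [ 0.63002867 -0.32062762 -0.31091834] 3.6917
0.024138752782087502 58.840341567993164 [-1.55971038  0.92082569  4.57138698] [ 0.02973974  0.10416722 -0.00212106]
[ 0.4949465  -0.27110774  0.4780641 ] 0.024029063146517485 [ 0.39562738  0.79010883 -2.24186484] 6.05
[0.55333513 0.14795333 0.48008878] 0.024174109072354105 [-0.03018473  0.750392   -2.58344834] 8.1917
```

View pics/g.png

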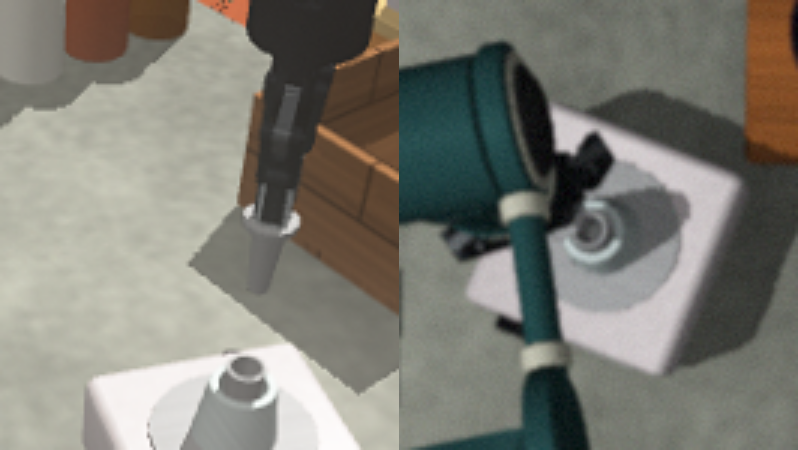

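The spindle is held at full post width. In the raw scene view its collar is at about (339.7,88.7) and its tip at about (335.3,111.7). I'll compare these with the predicted points before lowering.

```bash
python3 - <<'E'
from h import *
s=robot.read_camera("scene")
im=cv2.imread("raw1_scene.png")[60:125,300:370]
cv2.imwrite("pics/g2.png",cv2.resize(im,(700,650)[:2],interpolation=cv2.INTER_CUBIC)[:600])
Ri=R.from_quat(s["rotation"]).inv()
P=np.array([[.5533,.148,z] for z in(.240,.290,.296,.302)])
x=Ri.apply(P-np.array(s["eye"]))
print(cv2.projectPoints(x,np.zeros(3),np.zeros(3),np.array(s["intrinsics"]),np.array(s["dist"]))[0][:,0].round(1))
E
```

```text
[[335.3 111. ]
 [338.8  92. ]
 [339.3  89.6]
 [339.7  87.2]]
```

View pics/g2.png

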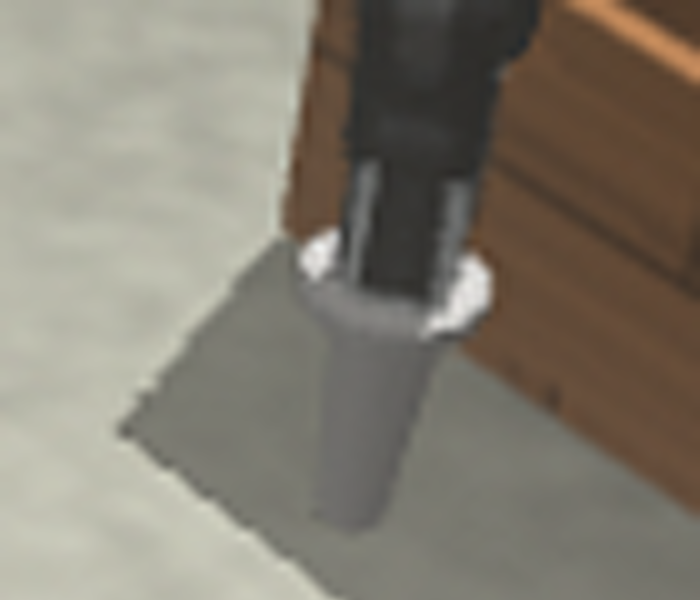

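Tip and collar agree with the prediction to within 1 px, so the spindle hangs upright and centred. Next I lower it under force watch.

```bash
python3 - <<'E'
from h import *
B=[.5533,.1485]
f=lambda:robot.get_obs()["wrist_force"]
robot.move_l([*B,.405],.12); robot.dwell(.2)
print(f(),robot.get_obs()["time_s"])
f0=f()[2]; z=.405
while z>.352:
    z-=.004 if z>.366 else .001
    robot.move_l([*B,z],.04)
    F=f(); 
    if z<.37 or np.hypot(*F[:2])>3: print(round(z,4),robot.get_obs()["eef_pos"].round(4),F.round(1))
    if F[2]-f0>3.0 or np.hypot(*F[:2])>12: break
o=robot.get_obs();print(o["time_s"],o["moment"])
a=[]
for n,(u,v) in dict(scene=(330,115),top=(180,200)).items():
    c=robot.read_camera(n)["color"]
    a.append(cv2.resize(c[v-50:v+50,u-50:u+50],(400,400),interpolation=cv2.INTER_CUBIC))
cv2.imwrite("pics/s.png",np.hstack(a))
E
```

```text
[-0.87523745  0.04780049 -1.90588974] 9.3167
0.369 [0.5532 0.1488 0.3687] [ 1.1  4.3 -3.4]
0.365 [0.5533 0.1489 0.3648] [ 1.1  5.  -1.7]
0.364 [0.5533 0.1489 0.3643] [-0.7  6.  -0.1]
0.363 [0.5533 0.149  0.3636] [-0.3  4.8  0. ]
0.362 [0.5533 0.1491 0.3627] [-0.   5.   1.3]
12.5667 [ 1.15757361  0.22719084 -0.00275407]
```

View pics/s.png

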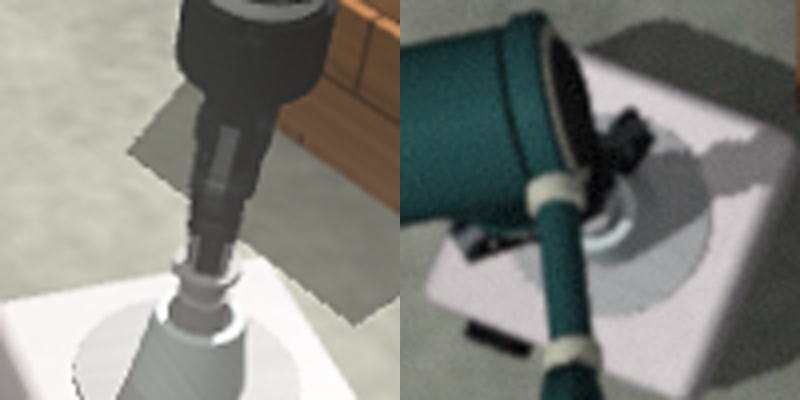

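The spindle is in the bore but bearing on one side, with about 5 N toward +y. I'll shift along the force and continue lowering.

```bash
python3 - <<'E'
from h import *
f=lambda:np.mean([(robot.dwell(.02),robot.get_obs()["wrist_force"])[1] for _ in range(3)],0)
o=robot.get_obs();x,y=.5533,.1485;z=.363;f0=-2.2
def relax():
    global x,y
    for _ in range(4):
        F=f()
        if np.hypot(F[0],F[1])<1.8: break
        x+=np.clip(F[0]*.00015,-.001,.001);y+=np.clip(F[1]*.00015,-.001,.001)
        robot.move_l([x,y,z],.03)
    return F
while z>.352:
    F=relax()
    print(round(x,4),round(y,4),round(z,4),robot.get_obs()["eef_pos"].round(4),F.round(1),round(robot.get_obs()["time_s"],1))
    if F[2]-f0>3.5: break
    z-=.0015
    robot.move_l([x,y,z],.03)
E
```

```text
0.5533 0.1502 0.363 [0.5533 0.1499 0.3629] [ 1.2  0.6 -1.6] 13.6
0.5533 0.1502 0.3615 [0.5532 0.1501 0.3611] [ 0.9  0.4 -2.8] 13.9
0.5533 0.1502 0.36 [0.5532 0.1501 0.3597] [ 0.7  0.3 -2.8] 14.2
0.5533 0.1502 0.3585 [0.5533 0.1502 0.3583] [ 0.4  1.1 -3.5] 14.5
0.5533 0.1502 0.357 [0.5533 0.1502 0.3569] [ 0.5  1.1 -2.4] 14.8
0.5531 0.1504 0.3555 [0.5534 0.1504 0.3564] [0.  1.7 5.6] 15.4
```

```bash
python3 - <<'E'
from h import *
robot.grip(.06,40)
x,y=robot.get_obs()["eef_pos"][:2]
robot.move_l([x,y,.40],.1)
robot.grip(0,40)
robot.dwell(.2)
o=robot.get_obs();print(o["eef_pos"],o["wrist_force"],o["gripper_width"],o["time_s"])
c=robot.read_camera("scene")["color"]
cv2.imwrite("pics/r.png",cv2.resize(c[75:165,280:380],(800,600*6//5)[:1]+(600,),interpolation=cv2.INTER_CUBIC))
E
```

```text
[0.55300545 0.15033924 0.40005237] [-0.70585571  0.21761755  0.84889168] 0.0004942931571196259 17.2417
```

View pics/r.png

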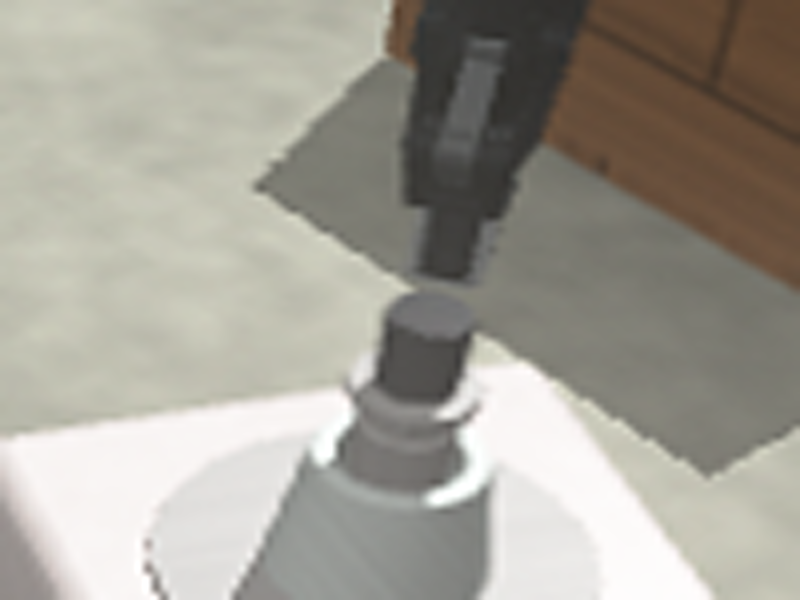

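The spindle stands upright in the bush, its top at about (430,312) in the crop, with the shut fingertips centred above it. Next I press slowly.

```bash
python3 - <<'E'
from h import *
x,y=.5533,.1503
robot.move_l([x,y,.386],.05); robot.dwell(.15)
g=lambda n=3:(lambda L:(np.mean([o["wrist_force"] for o in L],0),np.mean([o["eef_pos"] for o in L],0)[2]))([(robot.dwell(.01),robot.get_obs())[1] for _ in range(n)])
f0=g(5)[0][2]; z=.386; mx=0
while z>.360 and robot.get_obs()["time_s"]<38:
    z-=.0005
    robot.move_l([x,y,z],.01)
    F,a=g(); n=F[2]-f0; mx=max(mx,n)
    print(f"{z:.4f} {a:.4f} {n:.1f} {np.hypot(*F[:2]):.1f}")
    if n>18: break
robot.dwell(.3);F,a=g(8);print("hold",a,F-[0,0,f0],mx,robot.get_obs()["time_s"])
E
```

```text
0.3855 0.3856 -0.1 0.3
0.3850 0.3850 -0.5 0.3
0.3845 0.3845 -0.1 0.4
0.3840 0.3839 -0.4 0.4
0.3835 0.3834 -0.0 0.2
0.3830 0.3829 -0.2 0.4
0.3825 0.3824 -0.6 0.3
0.3820 0.3822 0.5 0.5
0.3815 0.3821 3.7 0.6
0.3810 0.3820 5.0 0.5
0.3805 0.3817 5.9 0.1
0.3800 0.3813 6.2 0.4
0.3795 0.3809 6.6 1.1
0.3790 0.3804 6.2 0.9
0.3785 0.3799 6.4 0.4
0.3780 0.3794 6.1 0.4
0.3775 0.3789 6.2 0.7
0.3770 0.3784 6.4 0.6
0.3765 0.3781 7.3 0.9
0.3760 0.3781 7.8 0.7
0.3755 0.3780 10.2 0.9
0.3750 0.3779 11.7 0.9
0.3745 0.3778 12.5 1.7
0.3740 0.3778 14.4 2.0
0.3735 0.3777 15.9 2.6
0.3730 0.3776 17.4 3.2
0.3725 0.3775 19.1 4.0
hold 0.37751303612722975 [-4.03273821 -1.09341748 19.0267784 ] 19.10819857762052 25.7083
```

It yielded at about 6.3 N, then met a stiff stop about 4.5 mm down, at roughly 20 N/mm, which fits the seat. I'll press once more to about 22 N to confirm, then retreat and check.

```bash
python3 - <<'E'
from h import *
x,y=.5533,.1503
for z in(.372,.3716):
    robot.move_l([x,y,z],.01);robot.dwell(.1);o=robot.get_obs();print(o["eef_pos"][2],o["wrist_force"])
robot.move_l([x,y,.40],.03); robot.move_l([x,y,.50],.15); robot.dwell(.3)
o=robot.get_obs();print(o["wrist_force"],o["time_s"])
c=robot.read_camera("scene")["color"]
a=cv2.resize(c[75:165,280:380],(500,450),interpolation=cv2.INTER_CUBIC)
cv2.imwrite("pics/e.png",np.hstack([a,cv2.resize(c[:,80:336],(300,450))]))
E
```

```text
0.3774493035406437 [-4.29008448 -0.84383988 20.56385827]
0.3773845106870261 [-4.1232024  -0.32131166 21.71614953]
[-0.07215548  0.005089    0.5456935 ] 28.625
```

View pics/e.png

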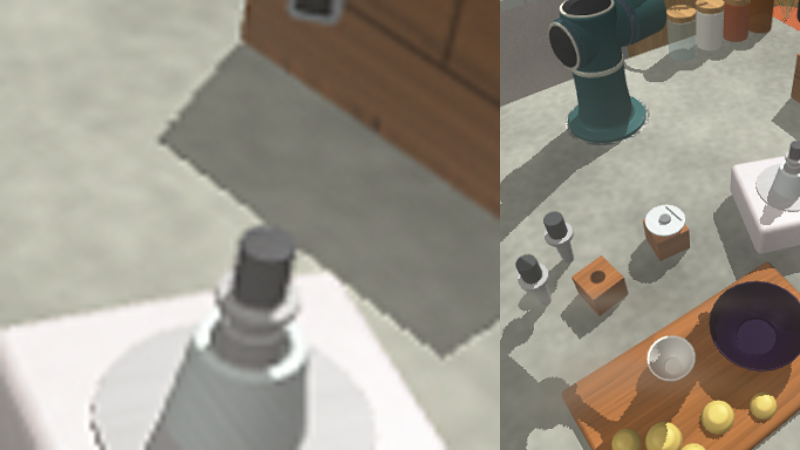

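The spindle is upright and sunk, its top at crop (267,245). The holder is empty, the bystanders are where they were, and the gripper is clear.

```bash
python3 -c "
from workcell import robot
print(robot.finish_job())"
```

```text
the job is handed in; nothing more can be done
None
```

Handed in at about 29 s: the spindle is upright and untouched in the socket, pressed about 4.5 mm down to a hard stop that held at about 22 N, with the slicing disc, bowl and ramekin left where they were.

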